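Set out the soldering place

ROBOT

A 6-joint arm with a two-finger parallel gripper is mounted at the origin on the work surface. World frame = base frame: x ahead of the robot, y to its left, z up, the work surface at z = 0. Lengths are in m, angles in degrees, forces in N, time in s.
With the tool pointing down it reaches from about 0.3 to 0.75 m from the base axis. Payload 8.5 kg.
Tool frame: the origin (TCP) lies on the mounting face of the last link; the fingertips stand 166 mm ahead of it and the grasp point (between the pads) lies 147 mm ahead of it (r.tip_reach is the z of the fingertips in the tool frame, in m); z points along the fingers, y is the line along which they close (so a half turn about z gives the same grasp; the last joint's range is limited). The gripper opens to 88 mm and grips with 3 to 60 N. Pads are 18 mm wide; open, the fingers measure 123 mm over their backs; the gripper's body (75 mm by 187 mm) begins 45 mm behind the grasp point.
Start: joints at [55.159, 21.807, 74.336, -0, 83.858, -12.336], TCP at [0.211, 0.508, 0.405] pointing down, gripper open.
Joint ranges: [-178.18, 178.18], [-50.72, 133.34], [12.68, 142.11], [-81.47, 261.47], [9.98, 163.14], [-165.26, 165.26]. Speed limits (degrees/s): [136.94, 136.94, 180, 180, 180, 180].

INTERFACE

Orientations are given as a 3x3 rotation matrix whose columns are the frame's x, y, z axes.
In Python, from workcell import r gives the robot as it stands.
- The arm moves only by the tool jog_arm, never from a script. Its argument "rows" is a list of rows, each a list of 7 numbers: the shift along the tool's x, y, z in cm, then the turn, a rotation vector about the tool's x, y, z in degrees, then the finger opening in cm, from 0 to 8.81. A call has exactly 10 rows; each row is the pose to reach, as a shift and turn from the pose commanded when the call began, along the tool's axes at that moment; what a row does not reach only later rows make up. A row lasts 1/8 s, in which the tool goes at most 62.5 mm and 10.7 degrees, less where a joint would pass 70% of its speed; a pose out of reach is approached as far as the arm can. A call with a gripper value outside its range is refused whole. The fingers move at their own pace and stop on an object; "grip_force" is the grip in N (left out, the last holds). Time passes only in rows, so rows that repeat a pose let the fingers close, or fill a call up. It gives the time, the measured TCP pose, the force and the opening at its end, in the units of the state.
- r.state(): the state, without advancing time (a new reading comes with each control period).
- r.read_camera(name): name is "side" or "top"; returns (picture, depth): 400x640x3 uint8, blue, green, red; 400x640 float32, m along the optical axis (not along the pixel's ray), 0 where there is no reading.
- r.calibration(name): a dict with "mtx" (3x3 intrinsics, pixels), "k1" (the pictures are not rectified: a ray, as slopes to the right and down, at radius r is drawn at 1 + k1 r^2 times it, then the intrinsics apply), "R" (3x3) and "t" (3): a world point X has camera coordinates R X + t. Camera axes: x right, y down, z forward; pixel columns grow to the right and rows downward; lengths in m; the calibration is good to about 2 mm. A picture is of the moment at which its call begins. calibration takes no time and is no camera call.
- r.job_done(): hands the job in, once; it reports no verdict.
The state is a dict: "clock": time; "qpos": joint angles; "joint_velocities": joint speeds; "joint_efforts": joint torques, N m; "tcp_pos": TCP position; "tool_rot": TCP orientation; "wrist_force": force on the tool from outside, world axes, zero at the start; "torque": the same for the moment, N m; "opening": finger opening in m.
Only numpy, scipy, OpenCV 4.12 (cv2) and the standard library are available. Lean on these libraries where they do the work, as an engineer would, in place of code of your own. Each camera call takes 0.05 s, during which the arm holds its last target. There are 200 camera calls.

TASK

Set out this bench place for the next pupil: slip the solder reel with red flanges over the post of the red spindle and the one with blue flanges over the post of the blue spindle, each right down flat on its base; lay the multimeter face up and centred on the oblong mat, lined up with its outline, and stand the junction box, open side up, centred and squared up in the outline of the square mat. Any order will do. Let go of everything, and leave the flux bottle standing where it is.

Things in the scene. Friction and masses are not known exactly. Their poses are not given: they have to be found in the camera images.
- red_reel_mid (a point): Solder reel with red plastic end flanges and bright metal winding between them, standing on a flange: outside diameter 56 mm, height 46 mm, with a through bore of 26 mm diameter; about 0.25 kg. The point is at its centre, half-way up (23 mm above its underside); z is its axis and points up.
- blue_reel_mid (a point): Solder reel with blue plastic end flanges and bright metal winding between them, standing on a flange: outside diameter 56 mm, height 46 mm, with a through bore of 26 mm diameter; about 0.25 kg. The point is at its centre, half-way up (23 mm above its underside); z is its axis and points up.
- meter_mid (a point): Yellow pocket multimeter lying face up: 110 mm long (its x), 56 mm wide (its y), 42 mm high, grey face with a green display towards +x and a black dial and three jacks towards -x; about 0.28 kg. The point is at its centre, half-way up (21 mm above its underside); z points up out of the face. The yellow sides are upright and can be gripped across the width up to 38 mm above the underside.
- jbox_mid (a point): White square electrical junction box, open at the top with a green terminal strip inside: 60 mm by 60 mm (x and y, along its sides), 46 mm high, walls 3 mm, shallow grey discs on its sides; about 0.12 kg. The point is at its centre, half-way up (23 mm above its underside); z points up. It can be gripped across any two opposite sides from outside.
- red_spindle: Reel spindle fixed to the table: a round red base 72 mm in diameter and 8 mm thick with one upright steel post in its middle, 10 mm in diameter and tapering to 3 mm at its tip, which is 40 mm above the table. The origin is at the centre of the base's underside, on the table, below the post; z points up. A reel down on the base has its centre 31 mm above this origin.
- blue_spindle: Reel spindle fixed to the table: a round blue base 72 mm in diameter and 8 mm thick with one upright steel post in its middle, 10 mm in diameter and tapering to 3 mm at its tip, which is 40 mm above the table. The origin is at the centre of the base's underside, on the table, below the post; z points up. A reel down on the base has its centre 31 mm above this origin.
- meter_mat: Oblong black mat fixed to the table: 134 mm (its x) by 80 mm (its y), 4 mm thick, flat, with a white outline of 116 mm by 62 mm. The origin is at the centre of its underside, on the table; z points up. The meter belongs on it with its length along the mat's x, either way round; its centre is then 25 mm above this origin.
- jbox_mat: Square black mat fixed to the table: 84 mm by 84 mm (x and y, along its sides), 4 mm thick, flat, with a white square outline of 66 mm. The origin is at the centre of its underside, on the table; z points up. The junction box belongs on it with its sides along the mat's, in any of the four quarter turns; its centre is then 27 mm above this origin.
- flux_mid (a point): Amber flux bottle with a black cap, standing loose among the things, 38 mm in diameter and 75 mm high; to be left standing where it is. The point is at its centre, half-way up; z points up. All listed things stand at least 125 mm apart (centres). Unlisted and of no account: a white terminal strip 12 mm high and a green tape roll 16 mm high on the table; apparatus along the far edge and sides.
There are look-alikes about, which are no part of the job. Of the things that look like the part that bears jbox_mid, the larger one is meant. Leave any turquoise look-alike of the part that bears blue_reel_mid alone.

How it is judged:
By the outcome, as a careful person would: the job done as asked, in the order asked, and still so for the second after the job is handed in, with the robot touching nothing.
It also fails if it takes over 109 s, if anything falls off the work surface, if the arm or the gripper's body presses on something with over 40 N, if the wrist force passes 120 N, or if a joint passes its speed limit or range.

## Working session

There is one attempt and no reset: what is moved stays moved. The work goes in short steps, Python scripts to look and compute and a tool call to move; the robot and the scene stay as the last step left them, time stands still between calls to the robot, and variables do not carry over. Pictures are saved under pics/ and viewed, on a budget of 14 in all, crops included, one or two more only if the job needs it, and the job is handed in when it is done.

Besides the shell and the picture viewer there is one more tool, called by a JSON object that holds its "api" and its "payload", one argument or row to a line. jog_arm: Moves the arm, as the interface text tells. Its arguments: {"type":"object","properties":{"rows":{"type":"array","items":{"type":"array","items":{"type":"number"}}},"grip_force":{"type":"number"}},"required":["rows"]}

```bash
mkdir -p pics && ls
cat > h.py <<'E'
import numpy as np, cv2
from workcell import r
def grab(n,tag):
    im,d=r.read_camera(n); np.savez(f'{tag}.npz',im=im,d=d); cv2.imwrite(f'pics/{tag}.png',im); return im,d
def ray(c,u,v):
    K=c['mtx'];k=c['k1'] 
    x,y=(u-K[0][2])/K[0][0],(v-K[1][2])/K[1][1]
    rd=np.hypot(x,y);q=rd
    for _ in range(20): q=rd/(1+k*q*q)
    s=q/rd if rd>0 else 1
    return np.array([x*s,y*s,1.])
def onz(n,u,v,z):
    c=r.calibration(n);R=np.array(c['R']);t=np.array(c['t']).ravel()
    o=-R.T@t;d=R.T@ray(c,u,v);return o+d*(z-o[2])/d[2]
def dep(n,u,v,d):
    c=r.calibration(n);R=np.array(c['R']);t=np.array(c['t']).ravel()
    return R.T@(ray(c,u,v)*d-t)
def cloud(n,d):
    c=r.calibration(n);K=np.array(c['mtx']);R=np.array(c['R']);t=np.array(c['t']).ravel()
    vv,uu=np.mgrid[0:400,0:640]
    x=(uu-K[0,2])/K[0,0];y=(vv-K[1,2])/K[1,1];rd=np.hypot(x,y);q=rd.copy()
    for _ in range(20): q=rd/(1+c['k1']*q*q)
    s=np.where(rd>0,q/np.maximum(rd,1e-9),1)
    P=np.stack([x*s*d,y*s*d,d],-1)
    W=(P-t)@R; W[d==0]=np.nan
    return W
def proj(n,X):
    c=r.calibration(n);K=np.array(c['mtx']);p=np.array(c['R'])@X+np.array(c['t']).ravel()
    x,y=p[:2]/p[2];s=1+c['k1']*(x*x+y*y);return K[0,0]*x*s+K[0,2],K[1,1]*y*s+K[1,2]
E
python3 - <<'E'
from h import *
for n in('top','side'):
    grab(n,n+'0'); c=r.calibration(n); print(n,c, -np.array(c['R']).T@np.array(c['t']).ravel())
s=r.state();print(s)
E
```

```text
pics
top {'mtx': array([[433.47383422,   0.        , 314.20078178],
       [  0.        , 433.47383422, 197.69929106],
       [  0.        ,   0.        ,   1.        ]]), 'k1': -0.05520763706328183, 'R': array([[ 0.00289806, -0.99999333,  0.00222488],
       [-0.99709496, -0.00305899, -0.07610707],
       [ 0.07611337, -0.00199785, -0.99709717]]), 't': array([-0.00960908,  0.54322677,  1.10176263])} [ 0.45781766 -0.00574613  1.13992918]
side {'mtx': array([[412.05905589,   0.        , 326.03397416],
       [  0.        , 412.05905589, 209.99647609],
       [  0.        ,   0.        ,   1.        ]]), 'k1': -0.0387551768433499, 'R': array([[ 6.86101057e-01, -7.27506091e-01, -4.76377176e-04],
       [-4.50277572e-01, -4.24136131e-01, -7.85721738e-01],
       [ 5.71415302e-01,  5.39299017e-01, -6.18579924e-01]]), 't': array([-0.34931731,  0.29269912,  0.74740756])} [-0.05561729 -0.53306236  0.69214497]
{'clock': 0.1, 'qpos': array([ 5.51578039e+01,  2.18365505e+01,  7.43782400e+01, -3.75201728e-04,
        8.38590968e+01, -1.23362006e+01]), 'joint_velocities': array([-0.02045125, -0.09213097, -0.08660126, -0.06023555,  0.02777081,
       -0.02103666]), 'joint_efforts': array([ 4.03449725e-03, -4.38648283e+01, -2.24916923e+01,  7.14127673e-02,
        3.41885118e-02, -8.56698989e-05]), 'tcp_pos': array([0.21051084, 0.50807371, 0.40421759]), 'tool_rot': array([[-9.23839655e-01,  3.82778993e-01, -7.31415036e-04],
       [ 3.82779597e-01,  9.23839083e-01, -1.06211262e-03],
       [ 2.69155397e-04, -1.26119251e-03, -9.99999168e-01]]), 'wrist_force': array([-0.08524525, -0.11878096, -0.14495417]), 'torque': array([-0.02574842,  0.02507462,  0.01614899]), 'opening': 0.08806555260949851}
```

View pics/top0.png

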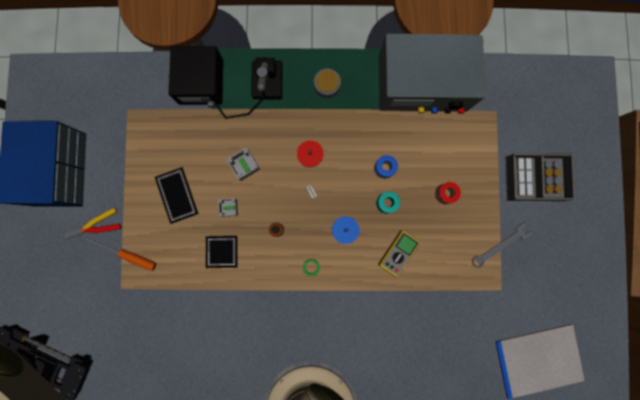

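View pics/side0.png

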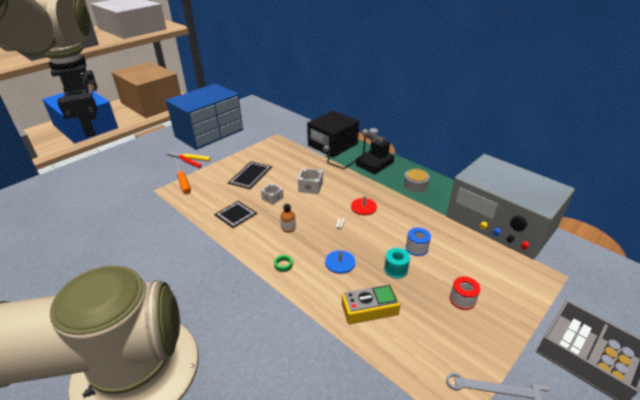

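Top-view candidates:
- **Blue reel:** blue (386,166), turquoise look-alike (388,202). I choose the blue one.
- **Box:** large (243,163), small (228,207). I choose the larger.
- **Red reel:** only one, at (449,193).
- **Meter:** (398,252).
- **Spindles:** red (310,153), blue (346,230).
- **Mats:** oblong (176,195), square (221,251).
- **Flux bottle:** (277,229).

One close montage will check these choices.

Run:
```python
from h import *
im=np.load('top0.npz')['im']; d=np.load('top0.npz')['d']
C=[(386,166),(388,202),(449,193),(398,252),(243,163),(228,207),(310,153),(346,230)]
T=[]
for u,v in C:
    T.append(cv2.resize(im[v-25:v+25,u-25:u+25],(200,200),interpolation=cv2.INTER_CUBIC))
cv2.imwrite('pics/mont.png',np.vstack([np.hstack(T[:4]),np.hstack(T[4:])]))
hsv=cv2.cvtColor(im,cv2.COLOR_BGR2HSV)
for n,(u,v) in zip('blue turq red meter big small rsp bsp mm jm'.split(),C+[(176,195),(221,251)]):
    print(n,hsv[v,u],[hsv[v+dy,u+dx].tolist() for dx,dy in((8,0),(0,8),(-8,0),(0,-8))],onz('top',u,v,.04).round(3), np.nanmax(cloud('top',d)[v-15:v+15,u-15:u+15,2]).round(4))
W=cloud('top',d);print('table z',np.nanmedian(W[270:285,200:300,2]))
```

```text
blue [ 15 116 136] [[109, 204, 159], [109, 200, 163], [109, 201, 161], [109, 206, 157]] [ 0.624 -0.192  0.04 ] 0.0532
turq [ 15 113 115] [[87, 203, 137], [87, 203, 143], [87, 199, 141], [87, 207, 138]] [ 0.531 -0.196  0.04 ] 0.0517
red [ 14 123 108] [[1, 230, 162], [1, 225, 161], [1, 226, 161], [0, 227, 163]] [ 0.555 -0.353  0.04 ] 0.0529
meter [20 26 60] [[60, 94, 87], [105, 7, 73], [25, 96, 114], [63, 115, 95]] [ 0.405 -0.22   0.04 ] 0.0498
big [ 45 151 108] [[150, 8, 128], [66, 10, 126], [150, 5, 102], [150, 5, 104]] [0.63  0.175 0.04 ] 0.0512
small [ 56 140 120] [[15, 32, 63], [10, 14, 107], [17, 33, 54], [14, 44, 99]] [0.517 0.211 0.04 ] 0.0407
rsp [  4 126  65] [[1, 221, 163], [1, 216, 163], [1, 220, 162], [1, 220, 162]] [0.657 0.003 0.04 ] 0.0399
bsp [110 100  82] [[109, 194, 168], [109, 191, 168], [108, 190, 169], [109, 192, 169]] [ 0.46  -0.089  0.04 ] 0.0433
mm [135  51  10] [[60, 23, 11], [100, 70, 11], [120, 26, 10], [120, 21, 12]] [0.548 0.346 0.04 ] 0.0122
jm [105  39  13] [[120, 23, 11], [90, 20, 13], [120, 64, 12], [0, 0, 10]] [0.406 0.227 0.04 ] 0.0113
table z 0.0010989158141406178
```

View pics/mont.png

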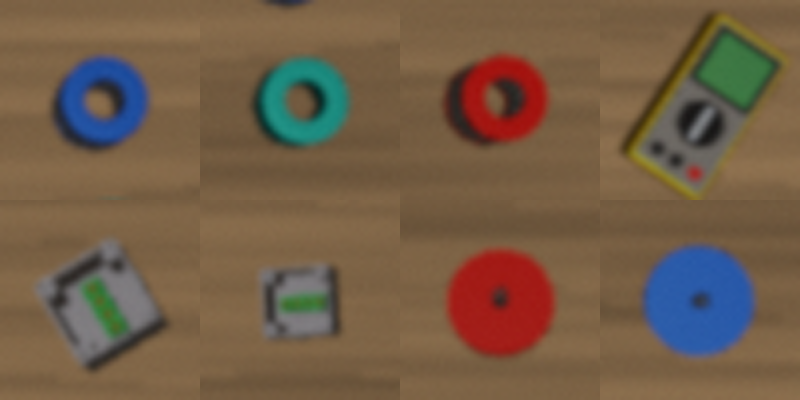

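Crops confirm the choices: the blue reel (tile 1) differs from the turquoise one (tile 2), and the big box (tile 5) is clearly larger than the small one (tile 6). The meter's display points up-right. Now the fits.

```bash
cat >> h.py <<'E'
def hullfit(n,m,z):
    """largest blob of mask m, hull mapped to plane z: area centroid, minAreaRect"""
    cs,_=cv2.findContours(m.astype(np.uint8),cv2.RETR_EXTERNAL,cv2.CHAIN_APPROX_NONE)
    c=max(cs,key=len)[:,0]
    P=np.array([onz(n,u,v,z)[:2] for u,v in cv2.convexHull(c)[:,0].astype(float)])*1000
    h=cv2.convexHull(P.astype(np.float32)); M=cv2.moments(h)
    cen=np.array([M['m10'],M['m01']])/M['m00']
    (cx,cy),(w,hh),a=cv2.minAreaRect(h)
    if w<hh: w,hh,a=hh,w,a+90
    mu=0.5*np.degrees(np.arctan2(2*M['mu11'],M['mu20']-M['mu02']))
    return dict(cen=cen.round(1),rect=np.round([cx,cy],1),size=np.round([w,hh],1),ang=round(a%180,1),mom=round(mu%180,1),dia=round(2*np.sqrt(M['m00']/np.pi),1))
def win(m,u,v,s=30):
    o=np.zeros_like(m);o[v-s:v+s,u-s:u+s]=m[v-s:v+s,u-s:u+s];return o
E
cat > meas.py <<'E'
from h import *
im,d=grab('top','t1'); W=cloud('top',d);Z=W[...,2]
H,S,V=cv2.split(cv2.cvtColor(im,cv2.COLOR_BGR2HSV))
blue=(abs(H.astype(int)-109)<6)&(S>150);red=((H<6)|(H>175))&(S>180)
blk=(V<60)
print('breel',hullfit('top',win(blue&(V>120),386,166,20),.046))
print('rreel',hullfit('top',win(red&(V>120),449,193,20),.046))
print('rsp',hullfit('top',win(red&(V>120),310,153,20),.008))
print('bsp',hullfit('top',win(blue&(V>120),346,230,20),.008))
print('mm',hullfit('top',win(blk,176,195,35),.004))
print('jm',hullfit('top',win(blk,221,251,24),.004))
for zt in(.02,.03): print('meter',hullfit('top',win(Z>zt,398,252,30),.042)); print('jbox',hullfit('top',win(Z>zt,243,163,22),.046))
print('flux',hullfit('top',win(Z>.06,277,229,20),.075), 'turq',hullfit('top',win(Z>.03,388,202,18),.046))
E
python3 meas.py
```

```text
breel {'cen': array([ 624.1, -192.2]), 'rect': array([ 624.3, -192.2]), 'size': array([48.9, 48.8]), 'ang': 0.2, 'mom': np.float64(19.5), 'dia': np.float64(50.2)}
rreel {'cen': array([ 557.1, -353.9]), 'rect': array([ 557. , -354.1]), 'size': array([51.9, 51.2]), 'ang': 90.2, 'mom': np.float64(109.3), 'dia': np.float64(52.3)}
rsp {'cen': array([662. ,   4.3]), 'rect': array([661.3,   4.7]), 'size': array([66.8, 66.1]), 'ang': 0.2, 'mom': np.float64(17.9), 'dia': np.float64(68.0)}
bsp {'cen': array([461. , -89.3]), 'rect': array([461.4, -89.8]), 'size': array([65.2, 65. ]), 'ang': 90.1, 'mom': np.float64(39.4), 'dia': np.float64(65.9)}
mm {'cen': array([550.8, 357.4]), 'rect': array([550.8, 357.3]), 'size': array([131.4,  77.2]), 'ang': 20.2, 'mom': np.float64(20.4), 'dia': np.float64(113.1)}
jm {'cen': array([403.3, 235.1]), 'rect': array([403.1, 235.1]), 'size': array([80.9, 78.9]), 'ang': 0.8, 'mom': np.float64(167.7), 'dia': np.float64(89.4)}
meter {'cen': array([ 402.5, -222.6]), 'rect': array([ 402., -222.]), 'size': array([109.7,  58.3]), 'ang': 146.8, 'mom': np.float64(147.0), 'dia': np.float64(88.6)}
jbox {'cen': array([628.9, 174.7]), 'rect': array([628.8, 174.4]), 'size': array([66.6, 62. ]), 'ang': 31.7, 'mom': np.float64(38.9), 'dia': np.float64(71.5)}
meter {'cen': array([ 402.1, -223.2]), 'rect': array([ 401.7, -222.4]), 'size': array([109.4,  57.1]), 'ang': 146.4, 'mom': np.float64(146.9), 'dia': np.float64(87.4)}
jbox {'cen': array([629.9, 175.6]), 'rect': array([629.9, 175.2]), 'size': array([63.9, 61.9]), 'ang': 31.7, 'mom': np.float64(35.5), 'dia': np.float64(69.9)}
flux {'cen': array([461.9,  87.6]), 'rect': array([461.9,  86.8]), 'size': array([17.2, 14.7]), 'ang': 90.2, 'mom': np.float64(88.7), 'dia': np.float64(16.6)} turq {'cen': array([ 532. , -197.6]), 'rect': array([ 532.3, -197.6]), 'size': array([56.1, 53.4]), 'ang': 90.1, 'mom': np.float64(110.3), 'dia': np.float64(55.1)}
```

```bash
cat > plan.py <<'E'
import sys,numpy as np
from scipy.spatial.transform import Rotation as Ro
from workcell import r
# args: groups x y zgrasp yang (mm, deg); prints shift cm + rotvec deg in present tool frame
s=r.state();p=np.array(s['tcp_pos']);R=np.array(s['tool_rot'])
print('t',round(s['clock'],2),'q',s['qpos'].round(0),'grasp',(p+R[:,2]*.147).round(4)*1000,'yang',round(np.degrees(np.arctan2(R[1,1],R[0,1])),1),'open',round(s['opening']*1000,1),'F',s['wrist_force'].round(1))
a=list(map(float,sys.argv[1:]))
for x,y,z,g in zip(*[iter(a)]*4):
    g=np.radians(g);yv=np.array([np.cos(g),np.sin(g),0]);zv=np.array([0,0,-1.]);xv=np.cross(yv,zv)
    T=np.stack([xv,yv,zv],1);t=np.array([x,y,z])/1000+[0,0,.147]
    print((R.T@(t-p)*100).round(2),Ro.from_matrix(R.T@T).as_rotvec(degrees=True).round(1))
E
python3 plan.py 630 175 150 31.7
```

```text
t 0.15 q [ 55.  22.  74.   0.  84. -12.] grasp [210.4 508.  257.3] yang 67.5 open 88.1 F [-0.4 -0.8 -0.2]
[-51.51 -14.7   10.73] [-0.1  0.  35.8]
```

{"api": "jog_arm", "payload": {
  "rows": [
    [-51.5,-14.7,10.7,0,0,35.8,8.8],
    [-51.5,-14.7,10.7,0,0,35.8,8.8],
    [-51.5,-14.7,10.7,0,0,35.8,8.8],
    [-51.5,-14.7,10.7,0,0,35.8,8.8],
    [-51.5,-14.7,10.7,0,0,35.8,8.8],
    [-51.5,-14.7,10.7,0,0,35.8,8.8],
    [-51.5,-14.7,10.7,0,0,35.8,8.8],
    [-51.5,-14.7,10.7,0,0,35.8,8.8],
    [-51.5,-14.7,10.7,0,0,35.8,8.8],
    [-51.5,-14.7,10.7,0,0,35.8,8.8]
  ],
  "grip_force": 20
}}

```text
clock: 1.4
tcp_pos: [0.6317, 0.1728, 0.2959]
tool_rot: [[-0.522, 0.853, -0.002], [0.853, 0.522, -0.0], [0.001, -0.002, -1.0]]
wrist_force: [-0.2, 0.1, -0.5]
opening: 0.088
```

```bash
python3 plan.py 630 175 60 31.7 630 175 27 31.7
```

```text
t 1.4 q [  5.  37.  65.  -0.  77. -27.] grasp [631.4 172.7 148.9] yang 31.5 open 88.0 F [-0.2  0.1 -0.5]
[ 0.27 -0.02  8.9 ] [-0.1 -0.  -0.2]
[ 2.70e-01 -1.00e-02  1.22e+01] [-0.1 -0.  -0.2]
```

{"api": "jog_arm", "payload": {
  "rows": [
    [0,0,0,0,0,0,8.8],
    [0,0,4,0,0,0,8.8],
    [0,0,8,0,0,0,8.8],
    [0,0,10.5,0,0,0,8.8],
    [0,0,12.2,0,0,0,8.8],
    [0,0,12.2,0,0,0,8.8],
    [0,0,12.2,0,0,0,8.8],
    [0,0,12.2,0,0,0,8.8],
    [0,0,12.2,0,0,0,8.8],
    [0,0,12.2,0,0,0,8.8]
  ]
}}

```text
clock: 2.65
tcp_pos: [0.63, 0.1751, 0.176]
tool_rot: [[-0.525, 0.851, 0.0], [0.851, 0.525, 0.0], [-0.0, 0.0, -1.0]]
wrist_force: [0.5, -0.1, -0.6]
opening: 0.0881
```

```bash
python3 plan.py 630 175 27 31.7
```

```text
t 2.65 q [  5.  45.  72.   0.  63. -27.] grasp [630.1 175.1  29. ] yang 31.7 open 88.1 F [ 0.5 -0.1 -0.6]
[-0.01 -0.01  0.2 ] [ 0.  0. -0.]
```

{"api": "jog_arm", "payload": {
  "rows": [
    [0,0,0,0,0,0,5.5],
    [0,0,0,0,0,0,5.5],
    [0,0,0,0,0,0,5.5],
    [0,0,0,0,0,0,5.5],
    [0,0,0,0,0,0,5.5],
    [0,0,0,0,0,0,5.5],
    [0,0,0,0,0,0,5.5],
    [0,0,0,0,0,0,5.5],
    [0,0,-2,0,0,0,5.5],
    [0,0,-5,0,0,0,5.5]
  ],
  "grip_force": 25
}}

```text
clock: 3.9
tcp_pos: [0.6298, 0.1751, 0.2252]
tool_rot: [[-0.525, 0.851, -0.003], [0.851, 0.525, -0.0], [0.001, -0.003, -1.0]]
wrist_force: [0.2, 0.6, -0.2]
opening: 0.0599
```

```bash
python3 plan.py 630 175 150 31.7 403 235.1 150 0.8
```

```text
t 3.9 q [  5.  41.  70.  -0.  69. -27.] grasp [629.3 175.1  78.2] yang 31.7 open 59.9 F [ 0.2  0.6 -0.2]
[-0.01 -0.01 -7.18] [-0.2 -0.1 -0. ]
[ 17.03 -16.16  -7.11] [-0.2 -0.  30.9]
```

{"api": "jog_arm", "payload": {
  "rows": [
    [0,0,-4,0,0,0,5.5],
    [2,-2,-7.1,0,0,4,5.5],
    [6,-5.5,-7.1,0,0,11,5.5],
    [10,-9.5,-7.1,0,0,18,5.5],
    [14,-13,-7.1,0,0,26,5.5],
    [17,-16.2,-7.1,0,0,30.9,5.5],
    [17,-16.2,-7.1,0,0,30.9,5.5],
    [17,-16.2,-7.1,0,0,30.9,5.5],
    [17,-16.2,-7.1,0,0,30.9,5.5],
    [17,-16.2,-7.1,0,0,30.9,5.5]
  ]
}}

```text
clock: 5.15
tcp_pos: [0.4036, 0.2345, 0.2966]
tool_rot: [[-0.013, 1.0, -0.0], [1.0, 0.013, -0.0], [-0.0, -0.0, -1.0]]
wrist_force: [0.6, 0.5, -0.8]
opening: 0.0597
```

```bash
python3 plan.py 403 235 31 0.8
python3 - <<'E'
from h import *
im,d=grab('top','t2');c=im[205:295,175:265];cv2.imwrite('pics/j2.png',cv2.resize(c,None,fx=6,fy=6,interpolation=cv2.INTER_CUBIC))
Z=cloud('top',d)[...,2]
print(proj('top',np.array([.403,.235,.15])))
cand=win((Z>.11)&(Z<.19),225,248,30)
print(hullfit('top',cand,.169))
E
```

```text
t 5.15 q [16. 20. 97. -0. 63. 15.] grasp [403.6 234.5 149.6] yang 0.8 open 59.7 F [ 0.6  0.5 -0.8]
[ 0.05 -0.06 11.86] [-0.  0. -0.]
(np.float64(207.39825130859947), np.float64(254.4875981811528))
{'cen': array([406.6, 205.2]), 'rect': array([404.2, 206.6]), 'size': array([59.9, 18. ]), 'ang': 0.9, 'mom': np.float64(4.1), 'dia': np.float64(33.4)}
```

View pics/j2.png

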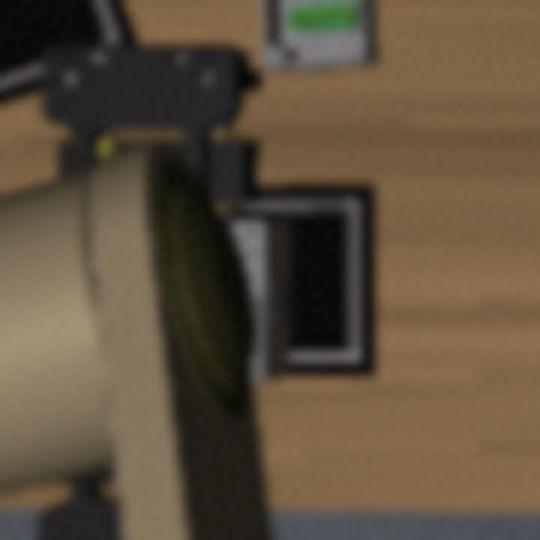

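{"api": "jog_arm", "payload": {
  "rows": [
    [0.05,-0.05,4,0,0,0,5.5],
    [0.05,-0.05,8,0,0,0,5.5],
    [0.05,-0.05,10.5,0,0,0,5.5],
    [0.05,-0.05,11.3,0,0,0,5.5],
    [0.05,-0.05,11.7,0,0,0,5.5],
    [0.05,-0.05,11.7,0,0,0,5.5],
    [0.05,-0.05,11.7,0,0,0,5.5],
    [0.05,-0.05,11.7,0,0,0,5.5],
    [0.05,-0.05,11.7,0,0,0,5.5],
    [0.05,-0.05,11.7,0,0,0,5.5]
  ]
}}

```text
clock: 6.45
tcp_pos: [0.4024, 0.2352, 0.1798]
tool_rot: [[-0.014, 1.0, 0.0], [1.0, 0.014, -0.0], [-0.0, 0.0, -1.0]]
wrist_force: [-0.4, -0.5, -1.4]
opening: 0.0598
```

```bash
python3 plan.py 403 235 31 0.8
```

```text
t 6.45 q [ 16.  32. 104.  -0.  44.  15.] grasp [402.4 235.2  32.8] yang 0.8 open 59.8 F [-0.4 -0.5 -1.4]
[-0.02  0.06  0.18] [ 0.  0. -0.]
```

{"api": "jog_arm", "payload": {
  "rows": [
    [0,0.05,0.1,0,0,0,5.5],
    [0,0.05,0.1,0,0,0,5.5],
    [0,0.05,0.1,0,0,0,8.8],
    [0,0.05,0.1,0,0,0,8.8],
    [0,0.05,0.1,0,0,0,8.8],
    [0,0.05,0.1,0,0,0,8.8],
    [0,0.05,0.1,0,0,0,8.8],
    [0,0.05,-1,0,0,0,8.8],
    [0,0.05,-6,0,0,0,8.8],
    [0,0.05,-12,0,0,0,8.8]
  ]
}}

```text
clock: 7.7
tcp_pos: [0.4026, 0.2351, 0.3014]
tool_rot: [[-0.014, 1.0, -0.002], [1.0, 0.014, -0.0], [-0.0, -0.002, -1.0]]
wrist_force: [0.6, 0.3, 0.1]
opening: 0.0881
```

```bash
python3 plan.py 402.5 -222.5 150 56.8
```

```text
t 7.7 q [16. 20. 97. -0. 63. 15.] grasp [402.4 235.  154.4] yang 0.8 open 88.1 F [0.6 0.3 0.1]
[-45.75  -0.64   0.46] [ -0.1  -0.  -56. ]
```

{"api": "jog_arm", "payload": {
  "rows": [
    [-45.8,-0.6,0.2,0,0,-56,8.8],
    [-45.8,-0.6,0.2,0,0,-56,8.8],
    [-45.8,-0.6,0.2,0,0,-56,8.8],
    [-45.8,-0.6,0.2,0,0,-56,8.8],
    [-45.8,-0.6,0.2,0,0,-56,8.8],
    [-45.8,-0.6,0.2,0,0,-56,8.8],
    [-45.8,-0.6,0.2,0,0,-56,8.8],
    [-45.8,-0.6,0.2,0,0,-56,8.8],
    [-45.8,-0.6,0.2,0,0,-56,8.8],
    [-45.8,-0.6,0.2,0,0,-56,8.8]
  ]
}}

```text
clock: 8.95
tcp_pos: [0.403, -0.2242, 0.2982]
tool_rot: [[-0.835, 0.55, 0.0], [0.55, 0.835, -0.0], [-0.001, -0.0, -1.0]]
wrist_force: [0.1, 0.1, -0.9]
opening: 0.0876
```

```bash
python3 plan.py 402.2 -222.5 25 56.8
python3 - <<'E'
from h import *
im,d=grab('top','t3');Z=cloud('top',d)[...,2]
V=im.max(2)
print(hullfit('top',win(Z>.03,222,249,20),.05), hullfit('top',win(V<60,221,251,24),.004))
a=cv2.resize(im[220:280,190:250],(480,480),interpolation=cv2.INTER_CUBIC);cv2.imwrite('pics/j3.png',a)
E
```

```text
t 8.95 q [ -44.   20.   98.   -0.   62. -100.] grasp [ 403.  -224.3  151.2] yang 56.6 open 87.6 F [ 0.1  0.1 -0.9]
[ 0.16  0.1  12.62] [-0.   0.  -0.2]
{'cen': array([401.6, 234.3]), 'rect': array([401.5, 234. ]), 'size': array([63.1, 60.2]), 'ang': 90.9, 'mom': np.float64(93.1), 'dia': np.float64(68.8)} {'cen': array([403.5, 234.6]), 'rect': array([403.1, 235.1]), 'size': array([80.9, 78.9]), 'ang': 0.8, 'mom': np.float64(8.2), 'dia': np.float64(88.8)}
```

View pics/j3.png

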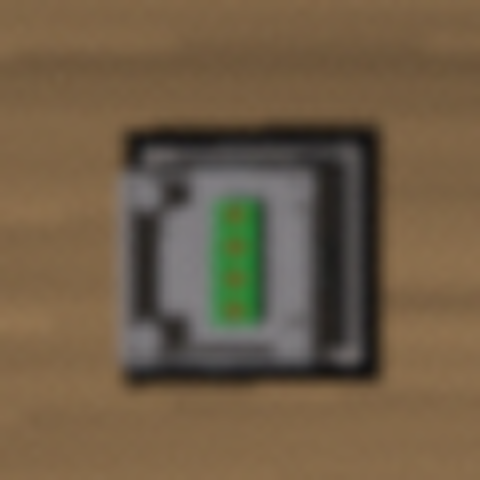

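The box is upright, inside the outline of the square mat and squared up with it. Its rim spans about (120..315, 165..370) in the crop, shifted left by parallax. I'll check it precisely later. Next, the meter.

{"api": "jog_arm", "payload": {
  "rows": [
    [0,0,3,0,0,0,8.8],
    [0,0,7,0,0,0,8.8],
    [0,0,10.5,0,0,0,8.8],
    [0,0,12,0,0,0,8.8],
    [0,0,12.5,0,0,0,8.8],
    [0,0,12.5,0,0,0,8.8],
    [0,0,12.5,0,0,0,8.8],
    [0,0,12.5,0,0,0,8.8],
    [0,0,12.5,0,0,0,5],
    [0,0,12.5,0,0,0,5]
  ],
  "grip_force": 30
}}

```text
clock: 10.25
tcp_pos: [0.4032, -0.2229, 0.1729]
tool_rot: [[-0.837, 0.548, 0.0], [0.548, 0.837, -0.0], [-0.0, -0.0, -1.0]]
wrist_force: [-0.0, 0.5, 0.2]
opening: 0.0698
```

```bash
python3 plan.py 402.2 -222.5 25 56.8
```

```text
t 10.25 q [ -44.   32.  106.    0.   42. -100.] grasp [ 403.2 -222.9   25.9] yang 56.8 open 69.8 F [-0.   0.5  0.2]
[ 0.1  -0.02  0.09] [-0.  0. -0.]
```

{"api": "jog_arm", "payload": {
  "rows": [
    [0,0,0,0,0,0,5],
    [0,0,0,0,0,0,5],
    [0,0,0,0,0,0,5],
    [0,0,0,0,0,0,5],
    [0,0,0,0,0,0,5],
    [0,0,0,0,0,0,5],
    [0,0,0,0,0,0,5],
    [0,0,-2,0,0,0,5],
    [0,0,-6,0,0,0,5],
    [0,0,-12,0,0,0,5]
  ],
  "grip_force": 30
}}

```text
clock: 11.5
tcp_pos: [0.4029, -0.2225, 0.2927]
tool_rot: [[-0.837, 0.548, -0.003], [0.548, 0.837, 0.004], [0.005, 0.001, -1.0]]
wrist_force: [0.6, -1.2, -3.1]
opening: 0.0558
```

```bash
python3 plan.py 402.5 -222.5 146 56.8 550.8 357.3 150 110.3
```

```text
t 11.5 q [ -44.   20.   98.    0.   62. -100.] grasp [ 402.4 -221.9  145.7] yang 56.8 open 55.8 F [ 0.6 -1.2 -3.1]
[ 0.03 -0.03 -0.03] [ 0.1 -0.3 -0. ]
[19.39 56.6  -0.26] [  0.2  -0.2 -53.5]
```

{"api": "jog_arm", "payload": {
  "rows": [
    [2,5,-0.3,0,0,-5,5],
    [4,11,-0.3,0,0,-12,5],
    [6,17,-0.3,0,0,-18,5],
    [8,23,-0.3,0,0,-24,5],
    [10,29,-0.3,0,0,-30,5],
    [12,35,-0.3,0,0,-36,5],
    [14,41,-0.3,0,0,-42,5],
    [16,47,-0.3,0,0,-47,5],
    [18,52.5,-0.3,0,0,-51,5],
    [19.4,56.6,-0.3,0,0,-53.5,5]
  ]
}}

```text
clock: 12.75
tcp_pos: [0.5505, 0.3597, 0.2946]
tool_rot: [[-0.937, -0.35, -0.002], [-0.35, 0.937, -0.0], [0.002, 0.0, -1.0]]
wrist_force: [0.3, -0.4, -2.4]
opening: 0.0557
```

{"api": "jog_arm", "payload": {
  "rows": [
    [0,0,0,0,0,0,5],
    [0,0,0,0,0,0,5],
    [0,0,0,0,0,0,5],
    [0,0,2,0,0,0,5],
    [0,0,5,0,0,0,5],
    [0,0,8,0,0,0,5],
    [0,0,9,0,0,0,5],
    [0,0,9,0,0,0,5],
    [0,0,9,0,0,0,5],
    [0,0,9,0,0,0,5]
  ]
}}

```text
clock: 14.0
tcp_pos: [0.551, 0.357, 0.2069]
tool_rot: [[-0.938, -0.347, 0.002], [-0.347, 0.938, 0.001], [-0.002, 0.0, -1.0]]
wrist_force: [-0.9, -0.2, -2.8]
opening: 0.0556
```

```bash
python3 plan.py 550.8 357.3 29.5 110.3;  python3 - <<'E'
from h import *
im,d=grab('side','s4');c=im[150:240,200:320];cv2.imwrite('pics/s4.png',cv2.resize(c,None,fx=6,fy=6,interpolation=cv2.INTER_CUBIC))
E
```

```text
t 14.0 q [ 23.  43.  71.   0.  67. -88.] grasp [551.3 357.1  59.9] yang 110.3 open 55.6 F [-0.9 -0.2 -2.8]
[0.01 0.03 3.04] [ 0.   0.1 -0. ]
```

View pics/s4.png

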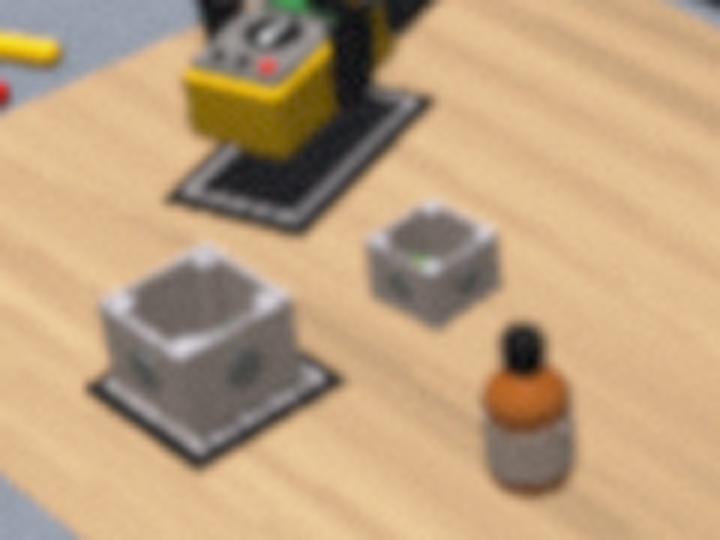

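Side view: the meter hangs face up and level over the oblong mat, parallel to it. The box stands on its mat with the outline visible along both near sides, and the flux bottle stands untouched.

{"api": "jog_arm", "payload": {
  "rows": [
    [-0.05,0,1.5,0,0,0,5],
    [-0.05,0,2.5,0,0,0,5],
    [-0.05,0,3,0,0,0,5],
    [-0.05,0,3,0,0,0,5],
    [-0.05,0,3.1,0,0,0,5],
    [-0.05,0,3.1,0,0,0,5],
    [-0.05,0,3.1,0,0,0,5],
    [-0.05,0,3.1,0,0,0,5],
    [-0.05,0,3.1,0,0,0,5],
    [-0.05,0,3.1,0,0,0,5]
  ]
}}

```text
clock: 15.3
tcp_pos: [0.551, 0.3571, 0.1767]
tool_rot: [[-0.938, -0.347, 0.0], [-0.347, 0.938, -0.0], [-0.0, -0.0, -1.0]]
wrist_force: [-7.6, -4.2, 16.1]
opening: 0.0556
```

{"api": "jog_arm", "payload": {
  "rows": [
    [0,0,0,0,0,0,8.8],
    [0,0,0,0,0,0,8.8],
    [0,0,0,0,0,0,8.8],
    [0,0,0,0,0,0,8.8],
    [0,0,0,0,0,0,8.8],
    [0,0,0,0,0,0,8.8],
    [0,0,-2,0,0,0,8.8],
    [0,0,-6,0,0,0,8.8],
    [0,0,-12,0,0,0,8.8],
    [0,0,-12,0,0,0,8.8]
  ]
}}

```text
clock: 16.55
tcp_pos: [0.5516, 0.3574, 0.2998]
tool_rot: [[-0.938, -0.347, 0.009], [-0.347, 0.938, 0.004], [-0.009, 0.0, -1.0]]
wrist_force: [-0.1, 0.0, -0.6]
opening: 0.088
```

```bash
python3 plan.py 624.2 -192.2 150 80
```

```text
t 16.55 q [ 23.  37.  65.  -0.  77. -88.] grasp [552.9 357.9 152.8] yang 110.3 open 88.0 F [-0.1  0.  -0.6]
[ 12.26 -54.06   0.14] [ 0.2  0.5 30.3]
```

{"api": "jog_arm", "payload": {
  "rows": [
    [12.3,-54.1,0,0,0,30.3,8.8],
    [12.3,-54.1,0,0,0,30.3,8.8],
    [12.3,-54.1,0,0,0,30.3,8.8],
    [12.3,-54.1,0,0,0,30.3,8.8],
    [12.3,-54.1,0,0,0,30.3,8.8],
    [12.3,-54.1,0,0,0,30.3,8.8],
    [12.3,-54.1,0,0,0,30.3,8.8],
    [12.3,-54.1,0,0,0,30.3,8.8],
    [12.3,-54.1,0,0,0,30.3,8.8],
    [12.3,-54.1,0,0,0,30.3,8.8]
  ]
}}

```text
clock: 17.8
tcp_pos: [0.6233, -0.1966, 0.293]
tool_rot: [[-0.984, 0.178, -0.001], [0.178, 0.984, 0.0], [0.001, 0.0, -1.0]]
wrist_force: [0.5, 0.6, -0.2]
opening: 0.0883
```

{"api": "jog_arm", "payload": {
  "rows": [
    [0,0,0,0,0,0,8.8],
    [0,0,0,0,0,0,8.8],
    [0,0,3,0,0,0,8.8],
    [0,0,5,0,0,0,8.8],
    [0,0,7,0,0,0,8.8],
    [0,0,7,0,0,0,8.8],
    [0,0,7,0,0,0,8.8],
    [0,0,7,0,0,0,8.8],
    [0,0,7,0,0,0,8.8],
    [0,0,7,0,0,0,8.8]
  ]
}}

```text
clock: 19.05
tcp_pos: [0.6236, -0.193, 0.2251]
tool_rot: [[-0.985, 0.174, 0.0], [0.174, 0.985, -0.0], [-0.0, -0.0, -1.0]]
wrist_force: [-0.5, -0.7, 1.0]
opening: 0.0879
```

```bash
python3 plan.py 624.2 -192.2 27 80
python3 - <<'E'
from h import *
im,d=grab('top','t5')
a=cv2.resize(im[220:280,190:250],(400,400),interpolation=cv2.INTER_CUBIC);b=cv2.resize(im[165:225,146:206],(400,400),interpolation=cv2.INTER_CUBIC)
cv2.imwrite('pics/t5.png',np.hstack([a,b]))
V=im.max(2);Z=cloud('top',d)[...,2]
print('meter',hullfit('top',win(Z>.03,172,196,30),.046)); print('mat',hullfit('top',win((V<60)|(Z>.03),176,195,35),.004))
ims,_=grab('side','s5')
E
```

```text
t 19.05 q [ -28.   41.   70.   -0.   68. -108.] grasp [ 623.7 -193.    78.1] yang 80.0 open 87.9 F [-0.5 -0.7  1. ]
[-0.04  0.09  5.11] [-0.  0. -0.]
meter {'cen': array([550.9, 353.5]), 'rect': array([550.5, 353.3]), 'size': array([110.8,  57.5]), 'ang': 19.9, 'mom': np.float64(20.0), 'dia': np.float64(88.9)}
mat {'cen': array([550.3, 356.7]), 'rect': array([550.9, 356.8]), 'size': array([131.2,  77.6]), 'ang': 19.9, 'mom': np.float64(19.9), 'dia': np.float64(112.6)}
```

View pics/t5.png

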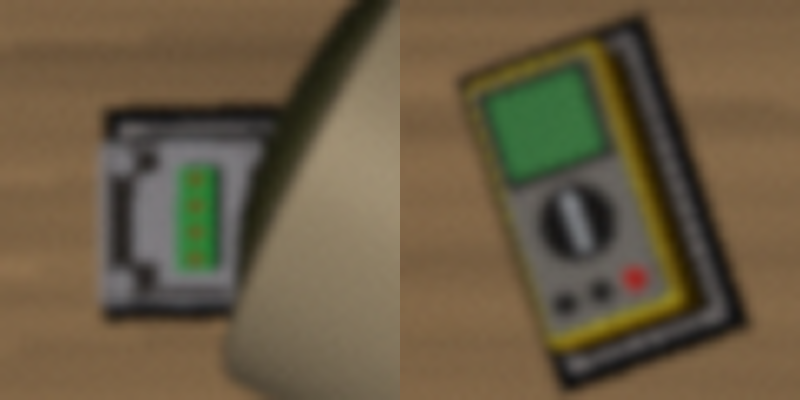

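{"api": "jog_arm", "payload": {
  "rows": [
    [0,0.05,3,0,0,0,8.8],
    [0,0.05,4.5,0,0,0,8.8],
    [0,0.05,5,0,0,0,8.8],
    [0,0.05,5,0,0,0,5],
    [0,0.05,5,0,0,0,5],
    [0,0.05,5,0,0,0,5],
    [0,0.05,5,0,0,0,5],
    [0,0.05,5,0,0,0,5],
    [0,0.05,5,0,0,0,5],
    [0,0.05,5,0,0,0,5]
  ],
  "grip_force": 30
}}

```text
clock: 20.4
tcp_pos: [0.6238, -0.1924, 0.1752]
tool_rot: [[-0.985, 0.174, 0.001], [0.174, 0.985, -0.0], [-0.001, -0.0, -1.0]]
wrist_force: [-1.5, 0.8, 5.5]
opening: 0.0536
```

```bash
python3 plan.py 624 -192.2 140 80 461.2 -89.5 140 80
```

```text
t 20.4 q [ -28.   45.   73.    0.   63. -108.] grasp [ 623.8 -192.5   28.2] yang 80.0 open 53.6 F [-1.5  0.8  5.5]
[ -0.03   0.02 -11.18] [-0.  0. -0.]
[ 17.79   7.31 -11.19] [-0.  0. -0.]
```

{"api": "jog_arm", "payload": {
  "rows": [
    [0,0,-3,0,0,0,5],
    [0,0,-8,0,0,0,5],
    [0,0,-11.2,0,0,0,5],
    [3,1.2,-11.2,0,0,0,5],
    [8,3.3,-11.2,0,0,0,5],
    [13,5.3,-11.2,0,0,0,5],
    [17.8,7.3,-11.2,0,0,0,5],
    [17.8,7.3,-11.2,0,0,0,5],
    [17.8,7.3,-11.2,0,0,0,5],
    [17.8,7.3,-11.2,0,0,0,5]
  ]
}}

```text
clock: 21.65
tcp_pos: [0.4619, -0.0902, 0.2866]
tool_rot: [[-0.985, 0.174, 0.0], [0.174, 0.985, -0.0], [-0.0, -0.0, -1.0]]
wrist_force: [-0.6, -0.1, -2.6]
opening: 0.0534
```

```bash
python3 plan.py 461.2 -89.5 36 80
python3 - <<'E'
from h import *
im,d=grab('side','s6')
cv2.imwrite('pics/s6.png',cv2.resize(im[170:310,270:460],None,fx=4,fy=4,interpolation=cv2.INTER_CUBIC))
E
```

```text
t 21.65 q [ -26.   22.   97.   -0.   61. -105.] grasp [462.  -90.3 139.6] yang 80.0 open 53.4 F [-0.6 -0.1 -2.6]
[ 0.09  0.06 10.36] [-0.  0. -0.]
```

View pics/s6.png

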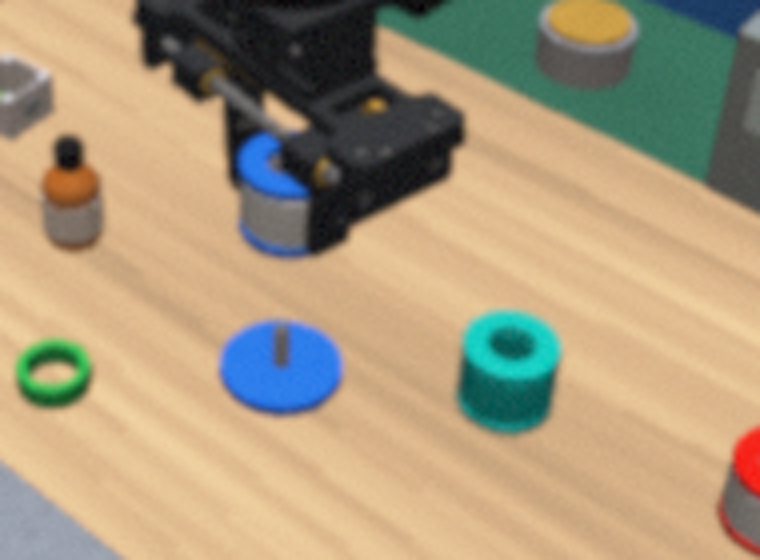

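Side view: the blue reel hangs upright and square in the fingers above the blue spindle, with the post at crop (281,345). Lowering now.

{"api": "jog_arm", "payload": {
  "rows": [
    [0.05,0.05,3,0,0,0,5],
    [0.05,0.05,6,0,0,0,5],
    [0.05,0.05,7.5,0,0,0,5],
    [0.05,0.05,8.5,0,0,0,5],
    [0.05,0.05,9.3,0,0,0,5],
    [0.05,0.05,10,0,0,0,5],
    [0.05,0.05,10.3,0,0,0,5],
    [0.05,0.05,10.3,0,0,0,5],
    [0.05,0.05,10.3,0,0,0,5],
    [0.05,0.05,10.3,0,0,0,5]
  ]
}}

```text
clock: 22.95
tcp_pos: [0.4607, -0.089, 0.184]
tool_rot: [[-0.985, 0.174, 0.0], [0.174, 0.985, -0.0], [-0.0, -0.0, -1.0]]
wrist_force: [0.3, 0.1, -3.1]
opening: 0.0536
```

```bash
python3 plan.py 461.2 -89.5 36 80
```

```text
t 22.95 q [ -25.   31.  104.   -0.   45. -105.] grasp [460.8 -89.1  37. ] yang 80.0 open 53.6 F [ 0.3  0.1 -3.1]
[-0.06 -0.04  0.1 ] [-0.  0. -0.]
```

Another 1 mm down, then release and go to the red reel.

{"api": "jog_arm", "payload": {
  "rows": [
    [0,0,0.1,0,0,0,5],
    [0,0,0.1,0,0,0,5],
    [0,0,0.1,0,0,0,8.8],
    [0,0,0.1,0,0,0,8.8],
    [0,0,0.1,0,0,0,8.8],
    [0,0,0.1,0,0,0,8.8],
    [0,0,0.1,0,0,0,8.8],
    [0,0,0.1,0,0,0,8.8],
    [0,0,-4,0,0,0,8.8],
    [0,0,-10.3,0,0,0,8.8]
  ]
}}

```text
clock: 24.2
tcp_pos: [0.4605, -0.089, 0.2864]
tool_rot: [[-0.985, 0.174, -0.004], [0.174, 0.985, 0.002], [0.004, 0.001, -1.0]]
wrist_force: [0.6, 0.1, 0.8]
opening: 0.0881
```

```bash
python3 plan.py 557 -354 140 57.5
```

```text
t 24.2 q [ -25.   21.   97.   -0.   61. -105.] grasp [460.  -88.8 139.4] yang 80.0 open 88.1 F [0.6 0.1 0.8]
[-14.11 -24.41  -0.14] [ 0.  -0.2 22.5]
```

{"api": "jog_arm", "payload": {
  "rows": [
    [-14.1,-24.4,-0.1,0,0,22.5,8.8],
    [-14.1,-24.4,-0.1,0,0,22.5,8.8],
    [-14.1,-24.4,-0.1,0,0,22.5,8.8],
    [-14.1,-24.4,-0.1,0,0,22.5,8.8],
    [-14.1,-24.4,-0.1,0,0,22.5,8.8],
    [-14.1,-24.4,-0.1,0,0,22.5,8.8],
    [-14.1,-24.4,-0.1,0,0,22.5,8.8],
    [-14.1,-24.4,2,0,0,22.5,8.8],
    [-14.1,-24.4,5,0,0,22.5,8.8],
    [-14.1,-24.4,5,0,0,22.5,8.8]
  ]
}}

```text
clock: 25.45
tcp_pos: [0.5568, -0.3524, 0.2348]
tool_rot: [[-0.844, 0.536, -0.003], [0.536, 0.844, 0.003], [0.004, 0.001, -1.0]]
wrist_force: [0.4, 0.9, -0.3]
opening: 0.0878
```

```bash
python3 plan.py 557 -354 27.5 57.5
python3 - <<'E'
from h import *
it,_=grab('top','t7');is_,_=grab('side','s7')
def box(c,a,L,w,z0,z1):
    a=np.radians(a);e=np.array([np.cos(a),np.sin(a)]);f=np.array([-e[1],e[0]]);c=np.array(c)
    return [np.r_[c+sx*L/2*e+sy*w/2*f,z] for z in(z0,z1) for sx,sy in((1,1),(-1,1),(-1,-1),(1,-1))]
S={'m':(box([.5508,.3573],20.2,.110,.056,.004,.046),box([.5508,.3573],20.2,.134,.080,0,.004)),'j':(box([.4033,.235],.8,.06,.06,.004,.050),box([.4033,.235],.8,.084,.084,0,.004))}
rows=[]
for n,im in(('top',it),('side',is_)):
    t=[]
    for k in'mj':
        P=[np.array([proj(n,x) for x in b]) for b in S[k]]
        c=P[0].mean(0).round().astype(int);f=6;x0,y0=c-[33,25] if n=='top' else c-[33,25]
        if k=='m' and n=='top': f=6
        a=cv2.resize(im[y0:y0+50,x0:x0+66],None,fx=f,fy=f,interpolation=cv2.INTER_CUBIC)
        for p,col in((P[0][4:],(255,0,255)),(P[0][:4],(255,255,0)),(P[1][4:],(0,255,0))):
            q=((p-[x0,y0]+.5)*f-.5)
            cv2.polylines(a,[(q*8).round().astype(np.int32)],True,col,1,cv2.LINE_AA,3)
        t.append(a)
    rows.append(np.hstack(t))
cv2.imwrite('pics/ov7.png',np.vstack(rows))
print(onz('side',340.3,261.5,.008))
E
```

```text
t 25.45 q [ -43.   41.   69.    0.   70. -100.] grasp [ 556.4 -352.    87.8] yang 57.6 open 87.8 F [ 0.4  0.9 -0.3]
[-0.13 -0.13  6.03] [ 0.  -0.3  0.1]
[ 0.45865189 -0.0930605   0.008     ]
```

View pics/ov7.png

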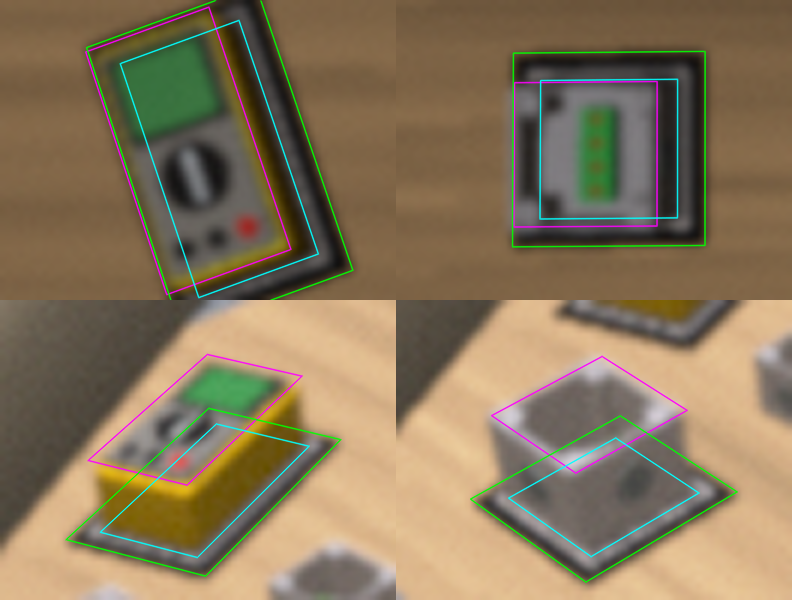

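The overlay agrees in the top view for both mats, the meter and the box, to about half a pixel. In the side view the box also fits; the meter's bevelled top makes its overlay less decisive, so I'll check it again at the end. Continuing with the red reel.

{"api": "jog_arm", "payload": {
  "rows": [
    [0,0,0,0,0,0,8.8],
    [0,0,3,0,0,0,8.8],
    [0,0,5,0,0,0,8.8],
    [0,0,5.8,0,0,0,8.8],
    [0,0,5.8,0,0,0,8.8],
    [0,0,5.8,0,0,0,8.8],
    [0,0,5.8,0,0,0,8.8],
    [0,0,5.8,0,0,0,8.8],
    [0,0,5.8,0,0,0,8.8],
    [0,0,5.8,0,0,0,8.8]
  ]
}}

```text
clock: 26.8
tcp_pos: [0.5571, -0.3538, 0.1783]
tool_rot: [[-0.843, 0.537, 0.0], [0.537, 0.843, -0.0], [-0.0, 0.0, -1.0]]
wrist_force: [-0.1, -0.3, -0.3]
opening: 0.0883
```

```bash
python3 plan.py 557 -354 27.5 57.5
python3 - <<'E'
from h import *
im,d=grab('top','t8')
H,S,V=cv2.split(cv2.cvtColor(im,cv2.COLOR_BGR2HSV));blue=(abs(H.astype(int)-109)<6)&(S>150)
print('blue reel placed',hullfit('top',win(blue&(V>120),348,231,20),.054), np.nanmax(cloud('top',d)[225:236,338:360,2]))
E
```

```text
t 26.8 q [ -43.   45.   71.    0.   64. -100.] grasp [ 557.1 -353.8   31.3] yang 57.5 open 88.3 F [-0.1 -0.3 -0.3]
[ 0.   -0.02  0.38] [ 0.  0. -0.]Traceback (most recent call last):
  File "<stdin>", line 4, in <module>
  File "h.py", line 33, in hullfit
    c=max(cs,key=len)[:,0]
      ~~~^^^^^^^^^^^^
ValueError: max() iterable argument is empty
```

{"api": "jog_arm", "payload": {
  "rows": [
    [0,0,0.3,0,0,0,8.8],
    [0,0,0.3,0,0,0,5],
    [0,0,0.3,0,0,0,5],
    [0,0,0.3,0,0,0,5],
    [0,0,0.3,0,0,0,5],
    [0,0,0.3,0,0,0,5],
    [0,0,0.3,0,0,0,5],
    [0,0,0.3,0,0,0,5],
    [0,0,0.3,0,0,0,5],
    [0,0,0.3,0,0,0,5]
  ],
  "grip_force": 30
}}

```text
clock: 28.1
tcp_pos: [0.5572, -0.3538, 0.1753]
tool_rot: [[-0.843, 0.537, 0.0], [0.537, 0.843, -0.0], [-0.0, 0.0, -1.0]]
wrist_force: [0.4, 0.3, 0.6]
opening: 0.0546
```

```bash
python3 plan.py 557 -354 145 57.5 661.5 4.5 145 90
```

```text
t 28.1 q [ -43.   45.   71.    0.   63. -100.] grasp [ 557.2 -353.8   28.3] yang 57.5 open 54.6 F [0.4 0.3 0.6]
[  0.    -0.03 -11.67] [ 0.  0. -0.]
[ 10.45  35.82 -11.67] [ -0.    0.  -32.5]
```

{"api": "jog_arm", "payload": {
  "rows": [
    [0,0,-3,0,0,0,5],
    [0,0,-8,0,0,0,5],
    [0,0,-11.7,0,0,0,5],
    [1,4,-11.7,0,0,-4,5],
    [2.5,9,-11.7,0,0,-9,5],
    [4,14.5,-11.7,0,0,-14,5],
    [5.8,20,-11.7,0,0,-19,5],
    [7.5,25.5,-11.7,0,0,-24,5],
    [9,31,-11.7,0,0,-28,5],
    [10.5,35.8,-11.7,0,0,-32.5,5]
  ]
}}

```text
clock: 29.35
tcp_pos: [0.6612, 0.0066, 0.2917]
tool_rot: [[-1.0, -0.003, -0.001], [-0.003, 1.0, 0.0], [0.001, 0.0, -1.0]]
wrist_force: [0.7, -0.4, -2.9]
opening: 0.0548
```

{"api": "jog_arm", "payload": {
  "rows": [
    [0,0,0,0,0,0,5],
    [0,0,0,0,0,0,5],
    [0,0,0,0,0,0,5],
    [0,0,2,0,0,0,5],
    [0,0,3,0,0,0,5],
    [0,0,3,0,0,0,5],
    [0,0,3,0,0,0,5],
    [0,0,3,0,0,0,5],
    [0,0,3,0,0,0,5],
    [0,0,3,0,0,0,5]
  ]
}}

```text
clock: 30.6
tcp_pos: [0.661, 0.0046, 0.2624]
tool_rot: [[-1.0, 0.0, 0.0], [0.0, 1.0, -0.0], [-0.0, -0.0, -1.0]]
wrist_force: [0.4, 0.4, -2.0]
opening: 0.0545
```

```bash
python3 plan.py 661.5 4.5 36.3 90
python3 - <<'E'
from h import *
im,d=grab('side','s9')
a=cv2.resize(im[160:240,315:425],(550,400),interpolation=cv2.INTER_CUBIC)
cv2.imwrite('pics/s9.png',a)
H,S,V=cv2.split(cv2.cvtColor(im,cv2.COLOR_BGR2HSV))
print(proj('side',np.array([.6615,.0045,.008])))
E
```

```text
t 30.6 q [ -10.   40.   67.   -0.   74. -100.] grasp [661.    4.6 115.4] yang 90.0 open 54.5 F [ 0.4  0.4 -2. ]
[-0.05 -0.01  7.91] [-0.  0. -0.]
(np.float64(363.1815089572873), np.float64(205.09761011763214))
```

View pics/s9.png

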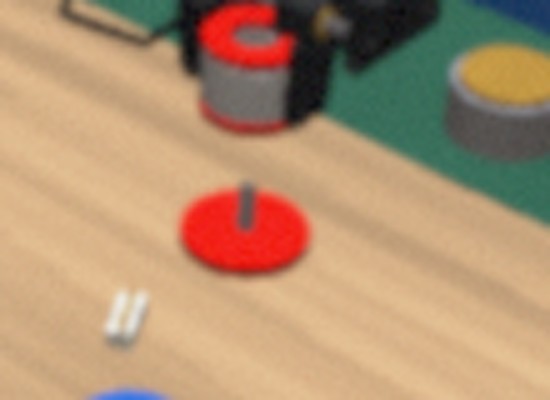

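Side view: the red reel is held upright and directly above the red post, with the base centre at crop (245,231), within about 1 px of my estimate. Lowering.

{"api": "jog_arm", "payload": {
  "rows": [
    [0,0,2,0,0,0,5],
    [0,0,3.5,0,0,0,5],
    [0,0,5,0,0,0,5],
    [0,0,6.5,0,0,0,5],
    [0,0,7.5,0,0,0,5],
    [0,0,7.9,0,0,0,5],
    [0,0,7.9,0,0,0,5],
    [0,0,7.9,0,0,0,5],
    [0,0,7.9,0,0,0,5],
    [0,0,7.9,0,0,0,5]
  ]
}}

```text
clock: 31.9
tcp_pos: [0.661, 0.0045, 0.1833]
tool_rot: [[-1.0, 0.0, 0.0], [0.0, 1.0, -0.0], [-0.0, -0.0, -1.0]]
wrist_force: [-0.1, 0.3, -2.3]
opening: 0.0544
```

```bash
python3 plan.py 661 4.5 36.3 90
```

```text
t 31.9 q [ -10.   45.   71.    0.   64. -100.] grasp [661.    4.5  36.3] yang 90.0 open 54.4 F [-0.1  0.3 -2.3]
[ 0. -0.  0.] [-0.  0. -0.]
```

{"api": "jog_arm", "payload": {
  "rows": [
    [0,0,0.1,0,0,0,5],
    [0,0,0.1,0,0,0,5],
    [0,0,0.1,0,0,0,8.8],
    [0,0,0.1,0,0,0,8.8],
    [0,0,0.1,0,0,0,8.8],
    [0,0,0.1,0,0,0,8.8],
    [0,0,0.1,0,0,0,8.8],
    [0,0,0.1,0,0,0,8.8],
    [0,0,-4,0,0,0,8.8],
    [0,0,-10,0,0,0,8.8]
  ]
}}

```text
clock: 33.15
tcp_pos: [0.6608, 0.0045, 0.2829]
tool_rot: [[-1.0, 0.0, -0.004], [0.0, 1.0, 0.001], [0.004, 0.001, -1.0]]
wrist_force: [0.5, -0.2, 0.1]
opening: 0.0882
```

```bash
python3 plan.py 430 -420 230 70
```

```text
t 33.15 q [ -10.   39.   65.    0.   76. -100.] grasp [660.2   4.6 135.9] yang 90.0 open 88.2 F [ 0.5 -0.2  0.1]
[ 23.11 -42.45  -9.35] [-0.  -0.2 20. ]
```

{"api": "jog_arm", "payload": {
  "rows": [
    [40,46,-12,0,0,20,8.8],
    [40,46,-12,0,0,20,8.8],
    [40,46,-12,0,0,20,8.8],
    [40,46,-12,0,0,20,8.8],
    [40,46,-12,0,0,20,8.8],
    [40,46,-12,0,0,20,8.8],
    [40,46,-12,0,0,20,8.8],
    [40,46,-12,0,0,20,8.8],
    [40,46,-12,0,0,20,8.8],
    [40,46,-12,0,0,20,8.8]
  ]
}}

```text
clock: 34.4
tcp_pos: [0.2593, 0.4658, 0.4039]
tool_rot: [[-0.94, 0.342, 0.0], [0.342, 0.94, 0.0], [-0.0, 0.001, -1.0]]
wrist_force: [1.1, 0.3, 0.7]
opening: 0.0882
```

```bash
cat > final.py <<'E'
from h import *
import sys
tag=sys.argv[1]
def avg(n,k=6):
    A=[grab(n,tag+n) for _ in range(k)]
    d=np.stack([a[1] for a in A]).astype(float);d[d==0]=np.nan
    return np.mean([a[0].astype(float) for a in A],0).round().astype(np.uint8),np.nan_to_num(np.nanmedian(d,0))
it,dt=avg('top');is_,ds=avg('side')
cv2.imwrite(f'pics/{tag}full.png',np.hstack([cv2.resize(it[130:290,140:480],(800,376)),])) 
f=8
def cr(im,x0,y0,w,h): return cv2.resize(im[y0:y0+h,x0:x0+w],(400,300),interpolation=cv2.INTER_CUBIC)
a=cv2.convertScaleAbs(cr(it,145,165,67,50),alpha=1.6)
b=cv2.convertScaleAbs(cr(it,191,229,60,45),alpha=1.6)
c=cr(is_,222,150,60,45); d=cr(is_,207,188,60,45)
cv2.imwrite(f'pics/{tag}mats.png',np.vstack([np.hstack([a,b]),np.hstack([c,d])]))
e=cr(is_,335,180,60,45);g=cr(is_,312,232,60,45);h=cr(it,280,133,60,45);k=cr(it,318,208,60,45)
cv2.imwrite(f'pics/{tag}reels.png',np.vstack([np.hstack([e,g]),np.hstack([h,k])]))
# depth: points near each thing from both cameras
for n,dd in(('top',dt),('side',ds)):
    W=cloud(n,dd).reshape(-1,3)*1000
    for nm,x,y,z0,L in(('meter',551,357,46,60),('jbox',403,235,50,45),('rreel',661,4.5,54,32),('breel',461,-89,54,32)):
        q=W[(np.hypot(W[:,0]-x,W[:,1]-y)<L)&(W[:,2]>z0-7)&(W[:,2]<z0+8)]
        print(n,nm,len(q),'top z',np.median(q[:,2]).round(1),'xy-rng',np.percentile(q[:,:2],[1,99],axis=0).mean(0).round(1))
    tb=W[(np.hypot(W[:,0]-500,W[:,1]-0)<20)];print('table',np.median(tb[:,2]).round(1))
E
python3 final.py f
```

```text
top meter 891 top z 46.6 xy-rng [551.1 356. ]
top jbox 201 top z 50.2 xy-rng [401.4 236. ]
top rreel 296 top z 54.6 xy-rng [660.9   3.2]
top breel 306 top z 54.6 xy-rng [461.3 -89. ]
table 1.1
side meter 377 top z 44.9 xy-rng [548.8 352.1]
side jbox 190 top z 47.9 xy-rng [400.9 235.4]
side rreel 192 top z 52.5 xy-rng [660.4   2.3]
side breel 319 top z 54.5 xy-rng [462.2 -90.5]
table 1.4
```

View pics/fmats.png

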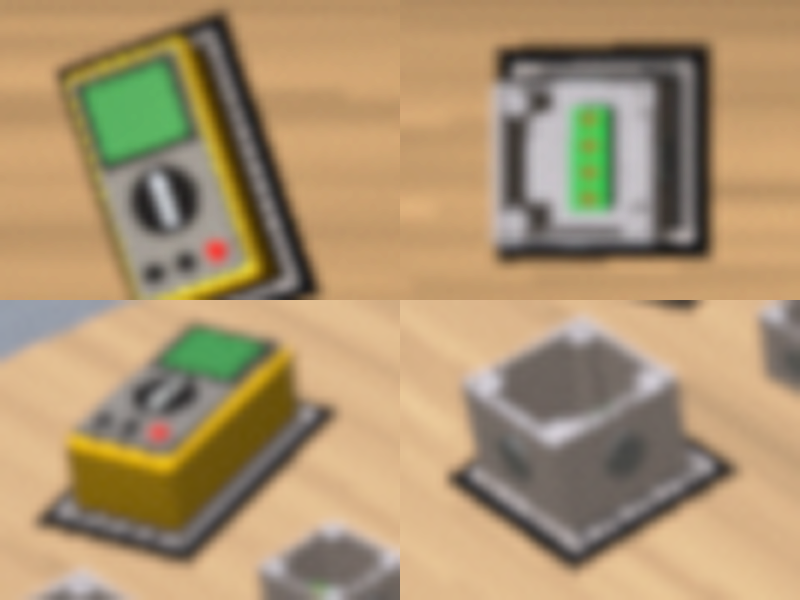

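View pics/freels.png

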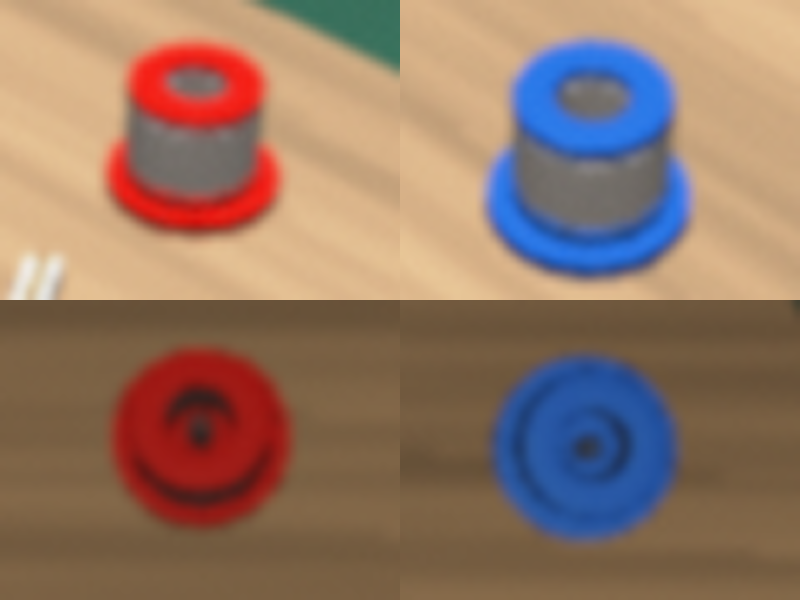

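Both reels sit flat: their tops are about 54 mm above the table, and the posts show in the bores. Next is a numerical centring check, side by side, for the meter and the box.

```bash
cat > cen.py <<'E'
from h import *
from scipy.ndimage import map_coordinates
import sys
tag=sys.argv[1]
def g(n): return np.load(f'{tag}{n}.npz')['im'].astype(float)
ims={n:np.mean([r.read_camera(n)[0].astype(float) for _ in range(6)],0) for n in('top','side')}
def edges(n,c,a,L,w,z,rng=6):
    im=ims[n];a=np.radians(a);e=np.array([np.cos(a),np.sin(a)]);f=np.array([-e[1],e[0]]);c=np.array(c)
    out=[]
    for nv,h,tv,l in((e,L/2,f,w),(-e,L/2,f,w),(f,w/2,e,L),(-f,w/2,e,L)):
        s=np.arange(-rng,rng+.01,.25)/1000;ts=np.linspace(-.38,.38,25)*l
        P=[[proj(n,np.r_[c+(h+k)*nv+t*tv,z]) for t in ts] for k in s]
        uv=np.array(P); prof=np.stack([map_coordinates(im[...,ch],[uv[...,1],uv[...,0]],order=1).mean(1) for ch in range(3)],-1)
        G=np.linalg.norm(np.gradient(prof,axis=0),axis=1)
        i=G[1:-1].argmax()+1
        out.append((round(s[i]*1000,2),round(G[i],1)))
    return out
for nm,c,a,(L,w),(l2,w2),zt in(('meter',[.5508,.3573],20.2,(.110,.056),(.134,.080),.046),('jbox',[.4033,.235],.8,(.06,.06),(.084,.084),.050)):
    for n in ims:
        print(nm,n,'mat +x-x+y-y',edges(n,c,a,l2,w2,.004),'top',edges(n,c,a,L,w,zt),'foot',edges(n,c,a,L,w,.004,4))
E
python3 cen.py f
```

```text
Traceback (most recent call last):
  File "cen.py", line 20, in <module>
    print(nm,n,'mat +x-x+y-y',edges(n,c,a,l2,w2,.004),'top',edges(n,c,a,L,w,zt),'foot',edges(n,c,a,L,w,.004,4))
                              ~~~~~^^^^^^^^^^^^^^^^^^
  File "cen.py", line 12, in edges
    P=[[proj(n,np.r_[c+(h+k)*nv+t*tv,z]) for t in ts] for k in s]
        ~~~~^^^^^^^^^^^^^^^^^^^^^^^^^^^^
  File "h.py", line 28, in proj
    c=r.calibration(n);K=np.array(c['mtx']);p=np.array(c['R'])@X+np.array(c['t']).ravel()
ValueError: time passes only in moves, steps and waits
```

```bash
sed -i 's/r\.calibration(/cal(/; s/c=r\.calibration/c=cal/' h.py && sed -i '2a import functools\ncal=functools.cache(r.calibration)' h.py && python3 cen.py f
```

```text
meter top mat +x-x+y-y [(np.float64(1.0), np.float64(3.4)), (np.float64(-0.5), np.float64(5.4)), (np.float64(2.0), np.float64(2.1)), (np.float64(-0.5), np.float64(5.3))] top [(np.float64(3.0), np.float64(3.3)), (np.float64(0.75), np.float64(5.1)), (np.float64(1.0), np.float64(2.2)), (np.float64(2.0), np.float64(4.4))] foot [(np.float64(2.75), np.float64(2.0)), (np.float64(-3.75), np.float64(3.8)), (np.float64(-1.75), np.float64(0.9)), (np.float64(-1.25), np.float64(3.9))]
meter side mat +x-x+y-y [(np.float64(5.0), np.float64(0.9)), (np.float64(3.0), np.float64(5.0)), (np.float64(0.5), np.float64(1.3)), (np.float64(1.75), np.float64(6.1))] top [(np.float64(-5.75), np.float64(3.1)), (np.float64(-1.25), np.float64(3.5)), (np.float64(-5.75), np.float64(3.2)), (np.float64(-1.5), np.float64(3.7))] foot [(np.float64(-1.5), np.float64(0.2)), (np.float64(-3.25), np.float64(2.5)), (np.float64(2.5), np.float64(0.6)), (np.float64(-3.0), np.float64(2.8))]
jbox top mat +x-x+y-y [(np.float64(-1.5), np.float64(5.1)), (np.float64(0.5), np.float64(5.8)), (np.float64(-2.25), np.float64(3.3)), (np.float64(2.25), np.float64(5.3))] top [(np.float64(5.75), np.float64(4.6)), (np.float64(3.75), np.float64(4.9)), (np.float64(-1.5), np.float64(3.9)), (np.float64(-0.5), np.float64(5.7))] foot [(np.float64(-2.5), np.float64(3.6)), (np.float64(3.75), np.float64(3.2)), (np.float64(-0.75), np.float64(3.2)), (np.float64(1.0), np.float64(3.9))]
jbox side mat +x-x+y-y [(np.float64(0.25), np.float64(2.5)), (np.float64(1.0), np.float64(8.4)), (np.float64(-5.25), np.float64(1.2)), (np.float64(2.75), np.float64(6.3))] top [(np.float64(-5.5), np.float64(3.3)), (np.float64(3.0), np.float64(4.3)), (np.float64(-2.25), np.float64(2.8)), (np.float64(0.25), np.float64(3.5))] foot [(np.float64(-3.25), np.float64(0.4)), (np.float64(3.75), np.float64(4.3)), (np.float64(-3.75), np.float64(1.4)), (np.float64(-1.25), np.float64(2.3))]
```

```bash
cat > prof.py <<'E'
from h import *
from scipy.ndimage import map_coordinates
ims={n:np.mean([r.read_camera(n)[0].astype(float) for _ in range(6)],0) for n in('top','side')}
for n in ims: np.save(f'{n}avg.npy',ims[n])
def prof(n,c,a,L,w,z,side,lo,hi):
    a=np.radians(a);e=np.array([np.cos(a),np.sin(a)]);f=np.array([-e[1],e[0]]);c=np.array(c)
    nv,h,tv,l={'+x':(e,L/2,f,w),'-x':(-e,L/2,f,w),'+y':(f,w/2,e,L),'-y':(-f,w/2,e,L)}[side]
    s=np.arange(lo,hi+.1,1.);ts=np.linspace(-.35,.35,41)*l
    uv=np.array([[proj(n,np.r_[c+(h+k/1000)*nv+t*tv,z]) for t in ts] for k in s])
    return [tuple(map_coordinates(ims[n][...,ch],[uv[i,:,1],uv[i,:,0]],order=1).mean().round().astype(int) for ch in(2,0)) for i in range(len(s))]
F=lambda p:' '.join(f'{a}/{b}' for a,b in p)
M=([.5508,.3573],20.2,.110,.056);J=([.4033,.235],.8,.06,.06)
print('R/B, mm outward from nominal edge')
for nm,o in(('meter',M),('jbox',J)):
    for s in('-x','-y'): print(nm,'side foot',s,'-8..18:',F(prof('side',*o,.004,s,-8,18)))
    zt=.044 if nm=='meter' else .050
    for s in('+x','-x','+y','-y'): print(nm,'top rim',s,'-6..10:',F(prof('top',*o,zt,s,-6,10)))
    for s in(('+x','-x','-y')): print(nm,'top mat',s,'0..18:',F(prof('top',*o,.004,s,0,18)))
E
python3 prof.py
```

```text
R/B, mm outward from nominal edge
meter side foot -x -8..18: 118/32 117/40 116/48 115/58 115/67 116/77 117/86 117/94 118/100 117/103 116/105 114/105 110/103 105/99 99/93 94/87 90/81 89/76 92/73 98/73 107/75 119/80 132/86 146/94 160/102 173/109 185/116
meter side foot -y -8..18: 104/20 103/27 102/35 102/44 102/55 103/65 105/76 107/85 108/93 109/98 109/101 106/101 102/98 96/93 89/86 84/79 80/72 80/67 86/66 96/69 110/74 126/82 144/92 161/102 177/111 190/120 201/127
meter top rim +x -6..10: 84/46 93/44 97/41 97/36 92/33 86/31 81/32 80/36 84/42 92/49 101/55 109/60 115/64 119/66 121/67 122/68 122/68
meter top rim -x -6..10: 115/69 122/60 127/49 129/38 126/28 118/21 106/16 91/15 77/17 67/25 62/35 64/47 69/58 74/67 75/69 71/67 62/59
meter top rim +y -6..10: 89/70 93/66 94/61 94/56 94/52 95/50 98/51 104/55 110/60 116/64 121/67 124/68 125/69 126/70 126/70 126/70 126/70
meter top rim -y -6..10: 95/65 101/59 107/52 111/43 112/34 109/25 101/18 90/12 77/8 65/5 55/5 48/8 45/15 47/24 52/35 59/47 66/57
meter top mat +x 0..18: 65/46 70/45 77/44 85/44 92/42 96/40 96/36 93/33 88/30 82/29 78/32 79/37 84/
[... 1032 characters left out ...]
06/58
jbox top rim +y -6..10: 58/54 60/55 66/61 75/70 85/79 97/86 108/94 116/96 121/92 125/89 126/83 126/77 126/73 126/72 126/70 126/70 126/70
jbox top rim -y -6..10: 117/116 114/113 106/105 99/97 88/86 75/72 62/59 53/49 44/39 38/34 35/31 33/28 36/32 39/36 45/42 55/52 65/61
jbox top mat +x 0..18: 69/67 69/66 69/66 65/62 60/58 54/52 44/42 35/32 34/28 39/27 45/26 60/34 75/41 88/48 98/54 108/60 112/62 114/63 115/64
jbox top mat -x 0..18: 92/90 89/87 87/85 84/83 76/75 68/68 59/58 48/47 38/35 46/34 55/34 67/38 84/46 101/55 110/60 117/65 122/68 122/68 122/67
jbox top mat -y 0..18: 51/48 60/57 66/62 68/64 70/67 61/58 51/48 42/39 37/32 33/24 41/26 56/33 71/40 86/48 102/56 113/62 119/65 124/69 125/69
```

Findings:
- **Meter:** centred to within about 1 mm in both directions, at about 20° like the mat.
- **Box:** rim edges, depth and hull all put it about 1.8 mm towards -x. It's still within the outline, but time is plentiful, so I'll re-centre it by closing the fingers 1.5 mm further along +x.

```bash
python3 plan.py 404.1 235 120 0.8 404.1 235 36 0.8
```

```text
t 36.8 q [ 48.  20.  77.  -0.  83. -22.] grasp [261.  464.5 256.2] yang 70.0 open 87.9 F [0.6 0.4 0.3]
[-21.3  -16.67  13.63] [-0.   0.  69.2]
[-21.3  -16.67  22.03] [-0.   0.  69.2]
```

{"api": "jog_arm", "payload": {
  "rows": [
    [-4,-3,3,0,0,10,8.8],
    [-8,-6,5,0,0,20,8.8],
    [-12,-9,7,0,0,30,8.8],
    [-16,-12.5,9,0,0,40,8.8],
    [-19,-15,11,0,0,50,8.8],
    [-21.3,-16.7,13,0,0,60,8.8],
    [-21.3,-16.7,13.6,0,0,69.2,8.8],
    [-21.3,-16.7,13.6,0,0,69.2,8.8],
    [-21.3,-16.7,13.6,0,0,69.2,8.8],
    [-21.3,-16.7,13.6,0,0,69.2,8.8]
  ]
}}

```text
clock: 38.05
tcp_pos: [0.4039, 0.2351, 0.2676]
tool_rot: [[-0.016, 1.0, 0.001], [1.0, 0.016, 0.0], [0.0, 0.001, -1.0]]
wrist_force: [-0.7, 0.2, -0.7]
opening: 0.088
```

```bash
python3 plan.py 404 235 37 0.8
```

```text
t 38.05 q [16. 23. 99. -0. 58. 15.] grasp [404.  235.1 120.6] yang 0.9 open 88.0 F [-0.7  0.2 -0.7]
[-0.01  0.01  8.36] [ 0.  -0.   0.1]
```

{"api": "jog_arm", "payload": {
  "rows": [
    [0,0,3,0,0,0,8.8],
    [0,0,6,0,0,0,8.8],
    [0,0,8,0,0,0,8.8],
    [0,0,8.4,0,0,0,8.8],
    [0,0,8.4,0,0,0,8.8],
    [0,0,8.4,0,0,0,8.8],
    [0,0,8.4,0,0,0,8.8],
    [0,0,8.4,0,0,0,8],
    [0,0,8.4,0,0,0,7.2],
    [0,0,8.4,0,0,0,6.6]
  ],
  "grip_force": 10
}}

```text
clock: 39.3
tcp_pos: [0.404, 0.2348, 0.1833]
tool_rot: [[-0.014, 1.0, 0.0], [1.0, 0.014, 0.0], [0.0, 0.0, -1.0]]
wrist_force: [-1.0, -0.3, 0.3]
opening: 0.0667
```

```bash
python3 plan.py 404 235 37 0.8
```

```text
t 39.3 q [ 16.  31. 104.   0.  45.  15.] grasp [404.  234.8  36.3] yang 0.8 open 66.7 F [-1.  -0.3  0.3]
[ 0.02 -0.   -0.07] [ 0. -0. -0.]
```

{"api": "jog_arm", "payload": {
  "rows": [
    [0,0,0,0,0,0,6.2],
    [0,0,0,0,0,0,5.8],
    [0,0,0,0,0,0,5.8],
    [0,0,0,0,0,0,5.8],
    [-0.05,0,0,0,0,0,5.8],
    [-0.05,0,0,0,0,0,5.8],
    [-0.05,0,0,0,0,0,6.6],
    [-0.05,0,0,0,0,0,8.8],
    [-0.05,0,0,0,0,0,8.8],
    [-0.05,0,0,0,0,0,8.8]
  ]
}}

```text
clock: 40.55
tcp_pos: [0.404, 0.2343, 0.1833]
tool_rot: [[-0.014, 1.0, 0.0], [1.0, 0.014, -0.0], [-0.0, 0.0, -1.0]]
wrist_force: [-0.1, 0.3, 0.0]
opening: 0.0878
```

{"api": "jog_arm", "payload": {
  "rows": [
    [0,0,0,0,0,0,8.8],
    [0,0,0,0,0,0,8.8],
    [0,0,-2,0,0,0,8.8],
    [0,0,-7,0,0,0,8.8],
    [0,0,-12,0,0,0,8.8],
    [3,-2,-16,0,0,-10,8.8],
    [8,-5,-20,0,0,-20,8.8],
    [13,-8,-22,0,0,-30,8.8],
    [18,-11,-22,0,0,-40,8.8],
    [23,-14,-22,0,0,-50,8.8]
  ]
}}

```text
clock: 41.8
tcp_pos: [0.2594, 0.4637, 0.4038]
tool_rot: [[-0.779, 0.628, 0.001], [0.628, 0.779, 0.001], [-0.0, 0.001, -1.0]]
wrist_force: [1.3, 0.3, -0.1]
opening: 0.0879
```

{"api": "jog_arm", "payload": {
  "rows": [
    [3,0,0,0,0,0,8.8],
    [3,0,0,0,0,0,8.8],
    [3,0,0,0,0,0,8.8],
    [3,0,0,0,0,0,8.8],
    [3,0,0,0,0,0,8.8],
    [3,0,0,0,0,0,8.8],
    [3,0,0,0,0,0,8.8],
    [3,0,0,0,0,0,8.8],
    [3,0,0,0,0,0,8.8],
    [3,0,0,0,0,0,8.8]
  ]
}}

```text
clock: 43.05
tcp_pos: [0.2376, 0.4813, 0.4032]
tool_rot: [[-0.775, 0.632, -0.0], [0.632, 0.775, -0.0], [0.0, -0.0, -1.0]]
wrist_force: [0.3, 0.5, -0.5]
opening: 0.0882
```

```bash
python3 final.py g && python3 prof.py | grep 'jbox top'
python3 - <<'E'
from h import *
t=np.load('topavg.npy');s=np.load('sideavg.npy')
cr=lambda im,x0,y0,w,h:cv2.resize(im[y0:y0+h,x0:x0+w].astype(np.uint8),(400,300),interpolation=cv2.INTER_CUBIC)
cv2.imwrite('pics/last.png',np.vstack([cv2.resize(t[130:280,140:480].astype(np.uint8),(800,300)),np.hstack([cv2.convertScaleAbs(cr(t,191,229,60,45),alpha=1.5),cr(s,180,130,240,180)])]))
z=np.load('gtop.npz');Z=cloud('top',z['d'])[...,2]
print(hullfit('top',win(Z>.03,222,249,20),.05),'flux',hullfit('top',win(Z>.06,277,229,20),.075))
E
```

```text
top meter 886 top z 46.6 xy-rng [551.3 356.3]
top jbox 212 top z 49.7 xy-rng [403.8 235.7]
top rreel 295 top z 54.5 xy-rng [660.9   3.2]
top breel 306 top z 54.5 xy-rng [461.3 -89. ]
table 1.3
side meter 375 top z 45.0 xy-rng [549.4 351.8]
side jbox 192 top z 47.7 xy-rng [402.9 234.8]
side rreel 190 top z 52.7 xy-rng [660.8   2.2]
side breel 320 top z 54.5 xy-rng [462.1 -90.5]
table 1.5
jbox top rim +x -6..10: 104/104 107/107 108/108 108/108 107/107 102/102 97/95 92/90 88/85 83/79 73/70 64/61 53/50 42/39 31/28 37/27 43/27
jbox top rim -x -6..10: 90/88 89/86 89/87 90/87 91/90 93/92 86/85 74/74 62/62 50/48 37/34 39/30 49/31 60/34 77/43 95/52 106/58
jbox top rim +y -6..10: 61/56 64/60 71/66 80/74 90/83 100/88 110/94 117/94 122/89 125/84 126/79 126/74 126/71 126/70 126/69 126/69 126/70
jbox top rim -y -6..10: 120/120 119/119 114/114 109/108 98/98 84/82 70/67 59/56 48/44 41/36 38/33 34/30 38/34 41/37 47/44 56/53 65/62
jbox top mat +x 0..18: 89/87 84/82 79/76 72/69 63/61 55/52 45/42 35/32 34/28 39/27 45/26 60/34 75/41 88/48 98/54 108/59 111/61 114/63 115/64
jbox top mat -x 0..18: 93/91 93/92 93/92 91/90 79/79 67/67 55/54 43/41 32/28 42/29 53/32 66/37 84/46 101/55 110/61 117/64 122/68 122/68 122/67
jbox top mat -y 0..18: 52/49 61/57 66/63 68/65 70/67 61/58 51/48 42/39 37/32 33/24 41/26 56/33 71/39 86/48 102/56 113/62 118/65 124/68 125/69
{'cen': array([403.7, 233.8]), 'rect': array([403.8, 234.1]), 'size': array([63.1, 60.2]), 'ang': 90.9, 'mom': np.float64(95.7), 'dia': np.float64(68.9)} flux {'cen': array([461.9,  87.3]), 'rect': array([461.9,  86.8]), 'size': array([17.2, 14.7]), 'ang': 90.2, 'mom': np.float64(89.2), 'dia': np.float64(16.8)}
```

View pics/last.png

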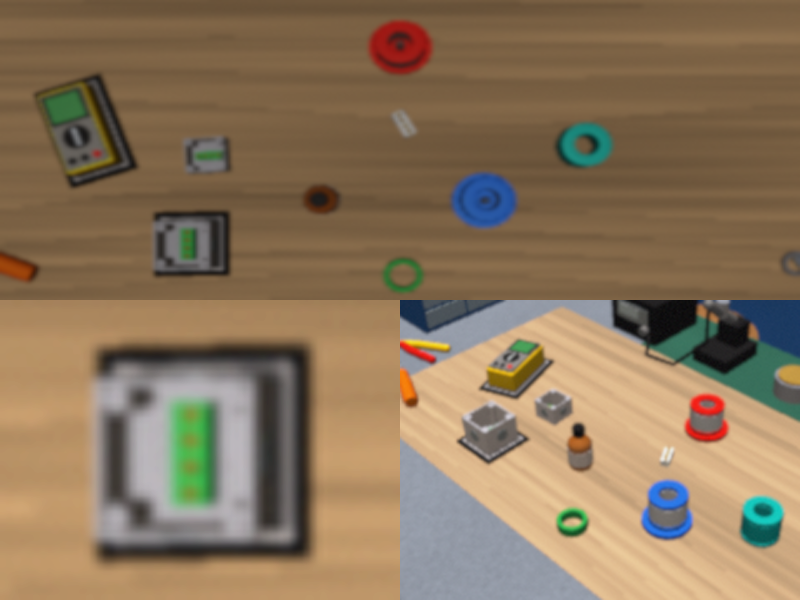

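The last picture shows everything in place: the box is now centred at (403.5, 235) against the mat's (403.2, 235), in mm. Flux bottle and look-alikes are untouched and the arm is clear.

```bash
python3 -c "
from workcell import r
print(r.job_done())"
```

```text
the job is handed in; nothing more can be done
None
```

The bench place is set out and the job is handed in at about 44 s. The arm had let go of everything and was clear of it all.

- **Reels:** the red and blue reels are down over the posts of their own spindles. Their tops measured about 54 mm high, which is right for sitting flat on the bases, and the posts show in the bores.
- **Meter:** it lies face up on the oblong mat, centred to about 1 mm and turned about 20°, the same as the mat.
- **Junction box:** the larger box stands open side up in the square outline, turned 0.9° against the mat's 0.8°. It was first about 1.8 mm off, so I nudged it. The last checks put it at about (403.5, 235) mm against (403.2, 235) mm for the mat.
- **Left alone:** the flux bottle measured within 0.5 mm of its starting place, and the turquoise reel and the small box were not touched.

**Where checks disagreed:** the side camera read positions a few millimetres differently from the top camera, up to about 5 mm for the meter. I relied mainly on the top view, comparing each thing with its mat or spindle. One mid-job check of the blue reel failed, probably because the arm hid it, but it showed up seated in the final pictures.

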